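# Lay a fresco fragment in its storage case and secure the lid with the turnbutton

## Robot

A 6-joint arm with a two-finger parallel gripper is mounted at the origin on the work surface. World frame = base frame: x ahead of the robot, y to its left, z up, the work surface at z = 0. Lengths are in m, angles in rad, forces in N, time in s.
With the tool pointing down it reaches from about 0.375 to 0.9 m from the base axis. Payload 3.1 kg.
Tool frame: the origin (TCP) lies between the finger pads; the fingertips stand 11 mm ahead of it and the grasp point (between the pads) lies 8 mm behind it; z points along the fingers, y is the direction in which the jaws open and shut (so a half turn about z gives the same grasp; the last joint's range is limited). The gripper opens to 87 mm and grips with 3 to 60 N. Pads are 19 mm wide; open, the fingers measure 117 mm over their backs; the gripper's body (75 mm by 190 mm) begins 51 mm behind the grasp point.
Start: joints at [0.951, 0.527, 1.433, -0, 1.181, -0.178], TCP at [0.267, 0.565, 0.234] pointing down, gripper open.
Joint ranges: [-3.08, 3.08], [-0.75, 2.2], [0.22, 2.44], [-1.43, 4.57], [0, 2.65], [-2.85, 2.85]. Speed limits (rad/s): [2.79, 2.79, 3.14, 3.14, 3.14, 3.14].

## Interface

Orientations are given as a 3x3 rotation matrix whose columns are the frame's x, y, z axes.
In Python, from station import manip gives the robot as it stands.
- The arm moves only by the shell command python3 -m inch 'ROWS' [FORCE]. ROWS is a JSON object of lists of equal length, an entry for each row: "offset": the shift along the world's x, y, z in cm, a list of three; "yaw": the turn about the world's z in rad; "hand": the closure, from 0 (fully open) to 1 (shut). A call has 1 to 20 rows; each row shifts and turns the commanded pose from where the row before left it; what a row does not reach is not made up. A row lasts 1/8 s, in which the tool goes at most 62.5 mm and 10.7 degrees, less where a joint would pass 70% of its speed; a pose out of reach is approached as far as the arm can. A call is refused whole if a number of a shift passes 6.25 or a number of a turn 0.188, either way. A call with a gripper value outside its range is refused whole. The fingers move at their own pace and stop on an object; FORCE is the grip in N (left out, the last holds). Time passes only in rows, so rows that do not move let the fingers close. It gives the time, the measured TCP pose, the force and the opening at its end, in the units of the state.
- manip.observe(): the state, without advancing time (a new reading comes with each control period).
- manip.camera(name): name is "scene" or "top" or "wrist"; returns the picture (420x560x3 uint8, red, green, blue); there is no depth.
- manip.camera_model(name): a dict with "mtx" (3x3 intrinsics, pixels), "R" (3x3) and "t" (3): a world point X has camera coordinates R X + t; the wrist camera has in their place "T_tool_cam" (4x4, takes a point from camera to tool coordinates, whose origin is the TCP and whose axes are the flange's). Camera axes: x right, y down, z forward; pixel columns grow to the right and rows downward; lengths in m; the calibration is good to about 2 mm. A picture is of the moment at which its call begins: read the wrist's pose just before it. camera_model takes no time and is no camera call.
- manip.finish_job(): hands the job in, once; it reports no verdict.
The state is a dict: "t": time; "joint_positions": joint angles; "joint_velocities": joint speeds; "joint_torque": joint torques, N m; "eef_pos": TCP position; "tcp_rot": TCP orientation; "force": force on the tool from outside, world axes, zero at the start; "moment": the same for the moment, N m; "grip_width": opening from 0.0 (shut) to 1.0 (fully open).
Only numpy, scipy, OpenCV 4.12 (cv2) and the standard library are available. Lean on these libraries where they do the work, as an engineer would, in place of code of your own. Each camera call takes 0.05 s, during which the arm holds its last target.

## Task

Lay the loose painted plaster fragment, painted side up, flat on the foam in the open wooden case; put it down, do not drop it. Then swing the lid down until it is fully shut, and only then lock it with the spring-loaded turnbutton: lift it by its red grip so that its bar clears the lid's edge, turn it clockwise all the way to its stop, straight across the lid, and let it spring down onto the lid. Leave the jar, the brush and the blue pot where they are.

Things in the scene. Friction and masses are not known exactly. Their poses are not given: they have to be found in the camera images.
- case: Fixed plywood storage case, 160 (x) by 200 (y) by 60 mm high, walls 6 mm; origin: centre of its underside, z up. Inside 148 by 188 mm, with a foam bed whose top is 11 mm above the origin. The lid is hinged along the top of the +x wall; in the middle of the -x wall's outside a dark block (40 by 44 mm, 62 mm high) carries the turnbutton.
- case_bed (a point): Centre of the upper face of the foam bed inside the case; axes as the case.
- lid (a joint): Angle of the plywood lid (160 by 200 by 7.5 mm, no handle; a 3 mm steel plate, 34 by 90 mm, on top at the middle of its free edge): 0 = fully shut on the rim, its top then 68 mm above the table; 1.57 = upright; at most 1.9. Stiff hinge: it stays where left, takes about 3 N at its free edge; push its outer face down to the hard stop. With the turnbutton across it cannot shut.
- lid_hinge (a point): Middle of the lid's hinge line, on top of the case's +x wall, 60 mm above the table; the axis runs along the case's y. Fixed to the case.
- lid_edge (a point): Middle of the lid's free edge on its outer (upper when shut) face, 160 mm from the hinge; moves with the lid, z is the outward normal of that face.
- turnbutton (a joint): Angle of the turnbutton about its vertical pivot: 0 = at its stop, bar pointing along the case's +x across the lid (locked); grows anticlockwise seen from above, to 2.9 (bar pointing nearly away from the lid). Stiff (0.12 N m), stays where left, hard stops. Starts at 2.0 to 2.75, usually too far for one grasp. Below 1.4 the unlifted bar runs into the shut lid's edge: lift it first.
- lift (a joint): Height of the whole turnbutton above its rest, 0 to 0.017 m, against a spring that pulls it down (5 N at rest, 9 N at the top). At rest the underside of its bar is 62.5 mm above the table, 8.5 mm below the top of the steel plate on the shut lid; sprung down on that plate it reads about 0.0085.
- button_grip (a point): On the turnbutton's pivot, 92 mm above the table at rest, 100 mm from the case's centre towards its -x; x axis along the bar. Red grip: an upright ridge 44 mm along the bar, 12 mm thick, 70 to 96 mm above the table at rest. Brass bar below it: 18 mm wide, 8 mm thick, reaching 48 mm from the pivot (+x), 28 mm of it over the lid when locked, and 18 mm behind it.
- fragment: Loose fragment of painted plaster, about 62 (x) by 40 (y) by 18 mm, 60 to 120 g; terracotta painted face up; origin: centre of its underside, under the 40 mm wide part, where it is gripped across y. It lies left or right of the case.
- jar: White plastic jar with lid, 60 mm across, 85 mm high, origin at its underside; leave alone.
- brush: Brush lying on the table, 180 mm long; leave alone.
- pot: Small blue ceramic pot, 60 mm across, 45 mm high; leave alone.
There are look-alikes about, which are no part of the job. What is shaped like the fragment but black or turquoise is not meant.

How it is judged:
By the outcome, as a careful person would: the job done as asked, in the order asked, and still so for the second after the job is handed in, with the robot touching nothing.
It also fails if it takes over 72 s, if anything falls off the work surface, if the arm or the gripper's body presses on something with over 40 N, if the wrist force passes 120 N, or if a joint passes its speed limit or range.

## Working session

There is one attempt and no reset: what is moved stays moved. The work goes in short steps, Python scripts to look and compute and a shell command to move; the robot and the scene stay as the last step left them, time stands still between calls to the robot, and variables do not carry over. Pictures are saved under pics/ and viewed, and the job is handed in when it is done.

```bash
mkdir -p pics; ls; python3 - <<'E'
from station import manip
import cv2
s=manip.observe()
print(s['t'],s['eef_pos'],s['tcp_rot'],s['grip_width'],s['force'])
for n in ('scene','top'):
    cv2.imwrite(f'pics/{n}0.png',cv2.cvtColor(manip.camera(n),cv2.COLOR_RGB2BGR))
    m=manip.camera_model(n);print(n,m)
print(manip.camera_model('wrist'))
E
```

```text
pics
0.0 [0.26677395 0.56439346 0.23254431] [[-9.03969731e-01  4.27594497e-01 -1.29287185e-03]
 [ 4.27596276e-01  9.03967965e-01 -1.82852597e-03]
 [ 3.86847089e-04 -2.20575932e-03 -9.99997492e-01]] 1.000147652962541 [ 0.04036    -0.8192589   0.50654085]
scene {'mtx': array([[379.89613564,   0.        , 283.16966709],
       [  0.        , 379.89613564, 213.4023456 ],
       [  0.        ,   0.        ,   1.        ]]), 'R': array([[-0.55855668,  0.82942002, -0.0087675 ],
       [ 0.43094072,  0.28114463, -0.85746591],
       [-0.70873446, -0.48272159, -0.51446607]]), 't': array([ 0.28050402, -0.14969205,  1.37796435])}
top {'mtx': array([[423.5514921 ,   0.        , 277.77363713],
       [  0.        , 423.5514921 , 214.34323896],
       [  0.        ,   0.        ,   1.        ]]), 'R': array([[ 0.05782308, -0.9983203 ,  0.00361531],
       [-0.97231729, -0.05713748, -0.22657095],
       [ 0.22639695,  0.0095858 , -0.97398795]]), 't': array([-0.02292287,  0.54854477,  1.12524305])}
{'mtx': array([[300.22872903,   0.        , 277.52943167],
       [  0.        , 300.22872903, 208.65409607],
       [  0.        ,   0.        ,   1.        ]]), 'T_tool_cam': array([[ 7.91316969e-04, -9.67514990e-01, -2.52812418e-01,
         6.86969748e-02],
       [ 9.99999600e-01,  8.70740840e-04, -2.02277098e-04,
         1.05069005e-04],
       [ 4.15840222e-04, -2.52812157e-01,  9.67515292e-01,
        -1.49651979e-01],
       [ 0.00000000e+00,  0.00000000e+00,  0.00000000e+00,
         1.00000000e+00]])}
```

View pics/scene0.png

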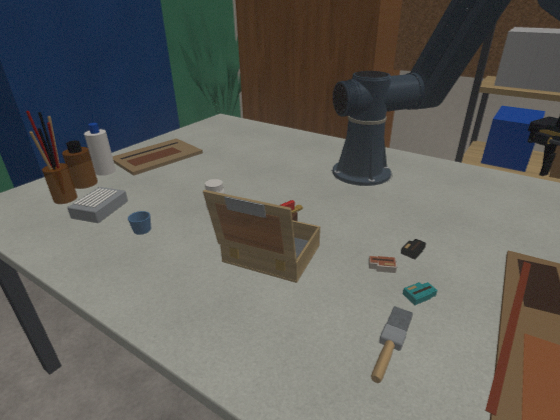

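View pics/top0.png

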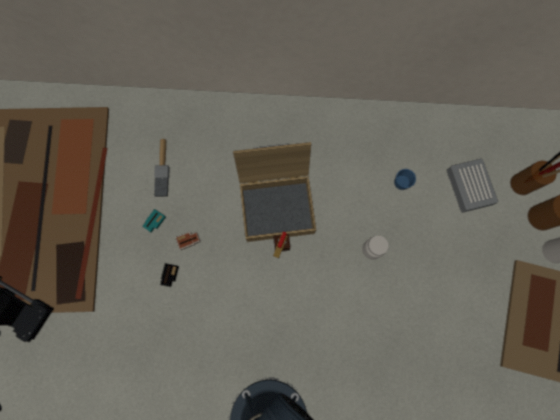

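The top view shows the case around (279,208) with its lid open (away from the robot), the turnbutton at (281,243) and the terracotta fragment at (188,241). The black look-alike is at (170,274), the turquoise one at (154,220). I'll zoom in next.

```bash
cat > h.py <<'E'
import numpy as np, cv2
from station import manip
def ray(name,px,st=None):
    m=manip.camera_model(name)
    d=np.linalg.inv(m['mtx'])@np.array([px[0],px[1],1.])
    if name=='wrist':
        T=np.eye(4);T[:3,:3]=st['tcp_rot'];T[:3,3]=st['eef_pos'];T=T@m['T_tool_cam']
        return T[:3,3],T[:3,:3]@d
    R=m['R'];return -R.T@m['t'],R.T@d
def at(name,px,z,st=None):
    o,d=ray(name,px,st);return o+d*(z-o[2])/d[2]
def proj(name,X,st=None):
    m=manip.camera_model(name);X=np.asarray(X,float)
    if name=='wrist':
        T=np.eye(4);T[:3,:3]=st['tcp_rot'];T[:3,3]=st['eef_pos'];T=np.linalg.inv(T@m['T_tool_cam'])
        c=T[:3,:3]@X+T[:3,3]
    else: c=m['R']@X+m['t']
    p=m['mtx']@c;return p[:2]/p[2]
def save(name,fn,crop=None,k=1):
    im=cv2.cvtColor(manip.camera(name),cv2.COLOR_RGB2BGR)
    if crop: x0,y0,x1,y1=crop; im=im[y0:y1,x0:x1]
    if k!=1: im=cv2.resize(im,None,fx=k,fy=k,interpolation=cv2.INTER_CUBIC)
    cv2.imwrite(f'pics/{fn}.png',im)
E
python3 - <<'E'
from h import *
im=cv2.imread('pics/top0.png')
cv2.imwrite('pics/top0z.png',cv2.resize(im[130:290,140:330],None,fx=4,fy=3.75*4/3.75,interpolation=cv2.INTER_CUBIC)[:600])
for p,z in [((188,241),.018),((279,208),.011),((281,240),.09),((376,247),.085),((404,179),.045),((170,274),.018),((154,220),.018)]:
    print(p,at('top',p,z).round(3))
E
```

```text
(188, 241) [0.466 0.262 0.018]
(279, 208) [0.58  0.007 0.011]
(281, 240) [ 0.472 -0.004  0.09 ]
(376, 247) [ 0.469 -0.262  0.085]
(404, 179) [ 0.68  -0.351  0.045]
(170, 274) [0.369 0.303 0.018]
(154, 220) [0.522 0.367 0.018]
```

View pics/top0z.png

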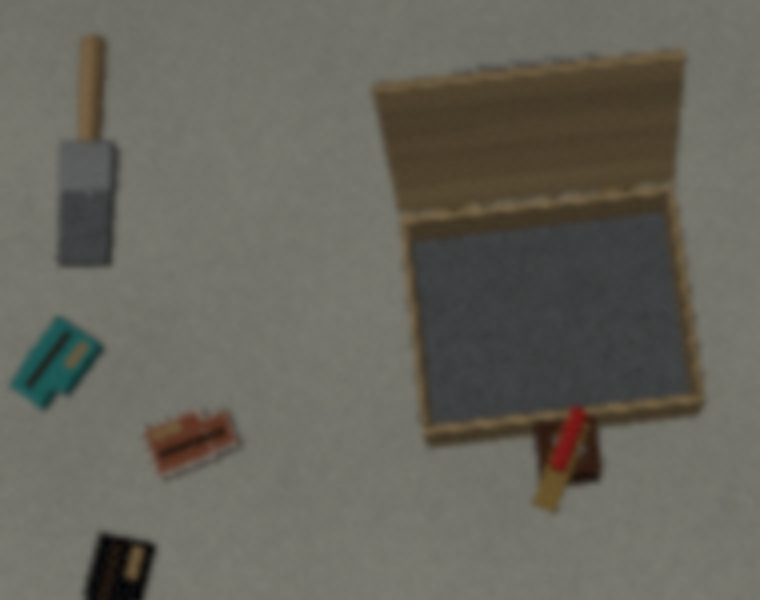

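```bash
python3 - <<'E'
from h import *
f=lambda u,v,z:at('top',(140+u/4-.4,130+v/4-.4),z)
c={k:f(*p,.06) for k,p in dict(FL=(427,432),FR=(701,398),BL=(402,214),BR=(672,188)).items()}
for k in c: print(k,c[k].round(4))
C=sum(c.values())/4; print('ctr',C)
y=(c['FL']-c['FR']+c['BL']-c['BR']);print('y-dir yaw',np.arctan2(-y[0],y[1]),np.linalg.norm(y)/2)
x=(c['BL']-c['FL']+c['BR']-c['FR']);print('x-dir yaw',np.arctan2(x[1],x[0]),np.linalg.norm(x)/2)
a=f(577,412,.096);b=f(556,468,.096);t=f(545,505,.07);print(a,b,(a+b)/2,t,np.arctan2(*(b-a)[1::-1]))
for n in [(147,432),(162,476),(241,446),(228,412)]: print(f(*n,.018).round(4))
E
```

```text
FL [0.4783 0.0924 0.06  ]
FR [ 0.5135 -0.0967  0.06  ]
BL [0.6349 0.122  0.06  ]
BR [ 0.6658 -0.07    0.06  ]
ctr [0.57315124 0.01191903 0.06      ]
y-dir yaw 0.17161721574624889 0.19335014096852074
x-dir yaw 0.1802008557224127 0.15699911419447504
[ 0.49174344 -0.01055668  0.096     ] [0.45286617 0.00139965 0.096     ] [ 0.4723048  -0.00457852  0.096     ] [0.43102871 0.0075106  0.07      ] 2.8432324763865373
[0.4738 0.2967 0.018 ]
[0.4427 0.2824 0.018 ]
[0.4676 0.2282 0.018 ]
[0.4917 0.24   0.018 ]
```

```bash
python3 -m inch '{"offset":[[2.5,-3.8,-1],[2.5,-3.8,-1],[2.5,-3.8,-1],[2.5,-3.8,-1],[2.5,-3.8,-1],[2.5,-3.8,-1],[2.5,-3.8,-1],[2.5,-3.8,-1],[0,0,0],[0,0,0]],"yaw":[-0.0875,-0.0875,-0.0875,-0.0875,-0.0875,-0.0875,-0.0875,-0.0875,0,0],"hand":[0,0,0,0,0,0,0,0,0,0]}'
python3 - <<'E'
from h import *
s=manip.observe(); save('wrist','w1'); print(s['eef_pos'],s['tcp_rot'],s['joint_positions'])
print(proj('wrist',[.466,.262,.018],s))
E
```

```text
t: 1.35
eef_pos: [0.4667, 0.261, 0.1533]
tcp_rot: [[-0.416, 0.909, -0.001], [0.909, 0.416, 0.0], [0.001, -0.001, -1.0]]
force: [-0.9, 0.0, 0.3]
grip_width: 1.001
[0.46673834 0.26102517 0.15331977] [[-4.15775987e-01  9.09466310e-01 -1.16595298e-03]
 [ 9.09466894e-01  4.15776340e-01  6.75219663e-05]
 [ 5.46184617e-04 -1.03232163e-03 -9.99999318e-01]] [ 3.00603389e-01  5.20913249e-01  1.73596479e+00  5.29073820e-04
  8.85808357e-01 -1.28527780e-01]
[277.26253536 201.83894504]
```

View pics/w1.png

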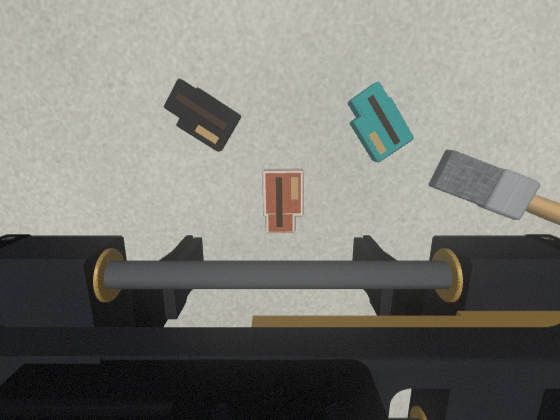

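```bash
python3 - <<'E'
from h import *
s=manip.observe()
P={k:at('wrist',p,.018,s) for k,p in dict(TL=(263,170.5),TR=(302,170.5),BL=(264.5,215),BR=(303,214.5),NL=(267.5,232),NR=(294,231.5)).items()}
for k in P: print(k,P[k].round(4))
c=(P['TL']+P['TR']+P['BL']+P['BR'])/4; print('ctr',c)
print(np.linalg.norm(P['TL']-P['TR']),np.linalg.norm(P['TL']-P['BL']))
d=P['BL']+P['BR']-P['TL']-P['TR']; print('long dir (to narrow)',np.arctan2(d[1],d[0]))
e=P['TR']-P['TL']+P['BR']-P['BL'];print('y',np.arctan2(e[1],e[0]), 'tool y',np.arctan2(s['tcp_rot'][1][1],s['tcp_rot'][0][1]))
n=(P['NL']+P['NR'])/2;print(n)
E
```

```text
TL [0.4408 0.2846 0.018 ]
TR [0.4745 0.3001 0.018 ]
BL [0.46   0.2451 0.018 ]
BR [0.4943 0.2614 0.018 ]
NL [0.4699 0.2302 0.018 ]
NR [0.4938 0.2417 0.018 ]
ctr [0.46737662 0.27280696 0.018     ]
0.03705851828131377 0.04396107659577885
long dir (to narrow) -1.1077824796515245
y 0.437801017246248 tool y 0.4299086051179431
[0.48188339 0.23595308 0.018     ]
```

The wrist view shows the terracotta fragment at (283,200), painted side up. Its wide part is at rows 170-215, and the jaws are nearly aligned with it. Descending.

```bash
python3 -m inch '{"offset":[[0.2,0.7,-3],[0,0,-4],[0,0,-3],[0,0,-2],[0,0,-1],[0,0,-0.8],[0,0,0],[0,0,0]],"yaw":[0.02,0,0,0,0,0,0,0],"hand":[0,0,0,0,0.2,0.3,0.3,0.3]}' 25
```

```text
t: 2.4
eef_pos: [0.4696, 0.2682, 0.0162]
tcp_rot: [[-0.434, 0.901, 0.001], [0.901, 0.434, 0.0], [-0.0, 0.001, -1.0]]
force: [0.2, -0.2, -0.8]
grip_width: 0.718
```

```bash
python3 -m inch '{"offset":[[0,0,-0.1],[0,0,0],[0,0,0],[0,0,0],[0,0,0],[0,0,0],[0,0,0.5],[0,0,1.5],[0,0,3],[0,0,4],[0,0,0]],"yaw":[0,0,0,0,0,0,0,0,0,0,0],"hand":[0.7,1,1,1,1,1,1,1,1,1,1]}' 25
python3 - <<'E'
from h import *
s=manip.observe(); save('wrist','w2'); print(s['force'],s['grip_width']*87,s['eef_pos'])
E
```

```text
t: 3.78
eef_pos: [0.4714, 0.2689, 0.108]
tcp_rot: [[-0.434, 0.901, 0.007], [0.901, 0.434, 0.002], [-0.001, 0.008, -1.0]]
force: [-0.1, 0.3, -1.6]
grip_width: 0.455
[-0.105116    0.30629801 -1.61080346] 39.59491014178864 [0.47139048 0.26885443 0.10801762]
```

View pics/w2.png

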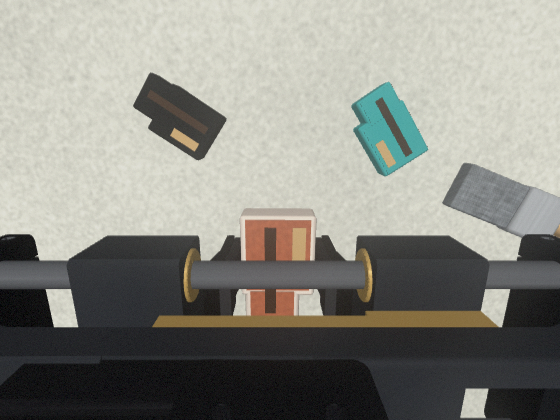

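Held at 39.6 mm opening and level. Turning it to the case's axes and carrying it above the bed.

```bash
python3 -m inch '{"offset":[[0.6,-0.8,0.2],[0.6,-0.8,0.2],[0.6,-0.8,0.2],[0.6,-0.8,0.2],[0.6,-0.8,0.2],[0.6,-0.8,0.2],[0.6,-0.8,0.2],[0.6,-0.8,0.2],[1,-3.9,0],[1,-3.9,0],[1,-3.9,0],[1,-3.9,0],[1.2,-3.7,0],[0,0,0],[0,0,0]],"yaw":[0.162,0.162,0.162,0.162,0.162,0.162,0.162,0.162,0,0,0,0,0,0,0],"hand":[1,1,1,1,1,1,1,1,1,1,1,1,1,1,1]}'
python3 - <<'E'
from h import *
s=manip.observe(); save('wrist','w3'); save('top','t3',(200,100,340,270),4);save('scene','s3',(170,130,370,290),4); print(s['force'],s['grip_width']*87,s['eef_pos'],s['joint_positions'])
E
```

```text
t: 5.7
eef_pos: [0.5678, 0.0114, 0.1194]
tcp_rot: [[-0.985, -0.173, -0.003], [-0.173, 0.985, 0.001], [0.003, 0.002, -1.0]]
force: [-0.7, -0.1, -1.7]
grip_width: 0.459
[-0.68753137 -0.07918042 -1.66726239] 39.96991212222241 [0.56782539 0.01136887 0.11940334] [-1.76898054e-01  6.09120500e-01  1.67497655e+00  5.17581078e-04
  8.60909308e-01 -1.92152977e+00]
```

View pics/w3.png

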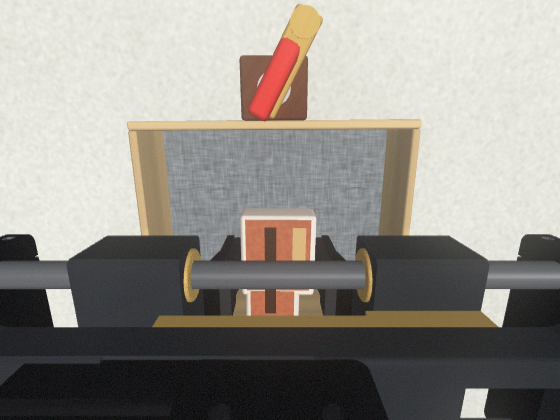

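View pics/s3.png

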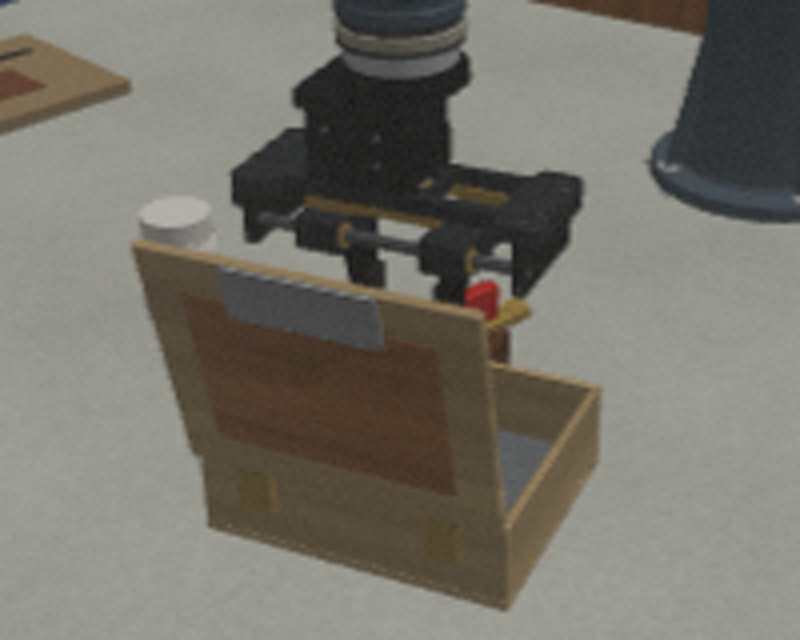

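The wrist view shows the fragment held level over the foam. The front rim is at row about 123, columns 128-420, and the turnbutton is at about (280,85). Lowering.

```bash
python3 - <<'E'
from h import *
s=manip.observe()
a=at('wrist',(128,124),.06,s);b=at('wrist',(420,122),.06,s)
d=a-b;m=(a+b)/2;print(a,b,np.linalg.norm(d),np.arctan2(d[1],d[0]),m)
for p in [(128,124),(420,122)]:pass
t0=at('wrist',(292,40),.096,s);t1=at('wrist',(262,116),.096,s);print(t0,t1,(t0+t1)/2,np.linalg.norm(t0-t1),np.arctan2(*(t0-t1)[1::-1]))
E
python3 -m inch '{"offset":[[0.2,0,-3],[0,0,-2.5],[0,0,-1.5],[0,0,-1],[0,0,-0.5],[0,0,-0.3],[0,0,-0.2],[0,0,0],[0,0,0]],"yaw":[0,0,0,0,0,0,0,0,0],"hand":[1,1,1,1,1,1,1,1,1]}'
```

```text
[ 0.51414861 -0.09955317  0.06      ] [0.47840893 0.09345675 0.06      ] 0.1962909975468057 -1.3877000006719746 [ 0.49627877 -0.00304821  0.06      ]
[ 4.54356128e-01 -4.24289200e-04  9.60000000e-02] [ 0.4945529  -0.00966354  0.096     ] [ 0.47445451 -0.00504391  0.096     ] 0.041244930144972304 2.9156662376977818
t: 6.98
eef_pos: [0.5714, 0.0109, 0.0308]
tcp_rot: [[-0.985, -0.173, 0.001], [-0.173, 0.985, -0.0], [-0.001, -0.0, -1.0]]
force: [-0.3, -0.4, -0.8]
grip_width: 0.458
```

```bash
python3 -m inch '{"offset":[[0,0,-0.2],[0,0,-0.1],[0,0,-0.1],[0,0,0],[0,0,0]],"yaw":[0,0,0,0,0],"hand":[1,1,1,1,1]}'
```

```text
t: 7.6
eef_pos: [0.5712, 0.011, 0.0266]
tcp_rot: [[-0.985, -0.173, 0.0], [-0.173, 0.985, -0.0], [-0.0, -0.0, -1.0]]
force: [0.0, -0.1, -1.0]
grip_width: 0.46
```

```bash
python3 -m inch '{"offset":[[0,0,-0.1],[0,0,0],[0,0,0]],"yaw":[0,0,0],"hand":[1,1,1]}'
```

```text
t: 7.98
eef_pos: [0.5713, 0.011, 0.0258]
tcp_rot: [[-0.985, -0.173, 0.0], [-0.173, 0.985, -0.0], [-0.0, -0.0, -1.0]]
force: [-0.1, -0.6, 1.1]
grip_width: 0.456
```

```bash
python3 -m inch '{"offset":[[0,0,-0.05],[0,0,0],[0,0,0],[0,0,0],[0,0,0],[0,0,0],[0,0,0],[0,0,0]],"yaw":[0,0,0,0,0,0,0,0],"hand":[1,1,0.53,0.5,0.45,0.35,0.3,0.3]}'
python3 -m inch '{"offset":[[0,0,0.5],[0,0,1],[0,0,2],[0,0,3],[0,0,4],[0,0,0],[0,0,0]],"yaw":[0,0,0,0,0,0,0],"hand":[0.3,0.3,0.3,0.3,0.3,0.3,0.3]}'
python3 - <<'E'
from h import *
s=manip.observe(); save('wrist','w4'); print(s['eef_pos'])
E
```

```text
t: 8.98
eef_pos: [0.5712, 0.011, 0.025]
tcp_rot: [[-0.985, -0.173, -0.0], [-0.173, 0.985, 0.0], [0.0, 0.0, -1.0]]
force: [-0.8, -0.4, 0.4]
grip_width: 0.689
t: 9.85
eef_pos: [0.5708, 0.0111, 0.1302]
tcp_rot: [[-0.985, -0.173, -0.0], [-0.173, 0.985, -0.0], [0.0, 0.0, -1.0]]
force: [0.2, -0.0, -0.4]
grip_width: 0.697
[0.57080081 0.01105351 0.13024231]
```

View pics/w4.png

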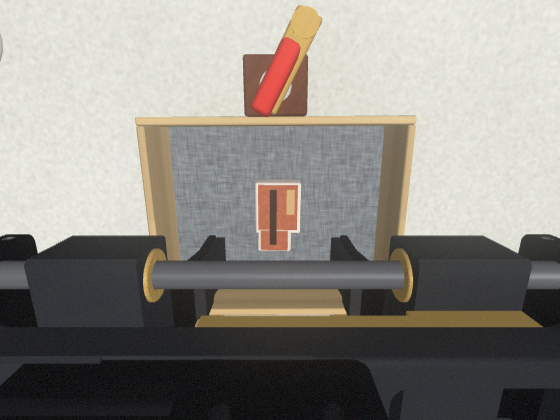

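The fragment lies flat on the foam at (278,215), painted side up. Now estimating the lid angle.

```bash
cat >> h.py <<'E'
YAW=.178;CC=np.array([.5742,.0115,0]);RC=np.array([[np.cos(YAW),-np.sin(YAW),0],[np.sin(YAW),np.cos(YAW),0],[0,0,1]])
W=lambda p:CC+RC@np.asarray(p,float)
def lid(th,u,v,n):  # u from hinge along lid, v along y, n outward from underside
    return W([.08-u*np.cos(th)+n*np.sin(th),v,.06+u*np.sin(th)+n*np.cos(th)])
E
python3 - <<'E'
from h import *
obs=[('top',(140+376/4-.4,130+87/4-.4),.1),('top',(140+684/4-.4,130+52/4-.4),-.1),('scene',(170+136/4-.4,130+243/4-.4),-.1),('scene',(170+488/4-.4,130+315/4-.4),.1)]
for th in np.arange(1.5,1.92,.05):
    print(round(th,2),[ (proj(n,lid(th,.16,v,.004))-np.array(p)).round(1).tolist() for n,p,v in obs])
for th in (1.7,): print(lid(th,.16,0,.0075))
E
```

```text
1.5 [[0.6, 15.2], [3.2, 15.0], [9.4, -10.4], [6.4, -11.5]]
1.55 [[0.3, 12.2], [2.7, 12.0], [7.4, -9.0], [4.9, -9.8]]
1.6 [[0.0, 9.2], [2.3, 9.0], [5.3, -7.4], [3.3, -7.9]]
1.65 [[-0.3, 6.3], [1.8, 6.2], [3.3, -5.6], [1.8, -5.8]]
1.7 [[-0.5, 3.5], [1.4, 3.4], [1.2, -3.6], [0.2, -3.4]]
1.75 [[-0.8, 0.8], [0.9, 0.7], [-0.8, -1.4], [-1.3, -0.9]]
1.8 [[-1.0, -1.8], [0.4, -1.9], [-2.8, 0.9], [-2.9, 1.8]]
1.85 [[-1.2, -4.4], [-0.1, -4.3], [-4.8, 3.5], [-4.5, 4.7]]
1.9 [[-1.4, -6.7], [-0.6, -6.6], [-6.7, 6.1], [-6.1, 7.7]]
[0.68054535 0.03063196 0.21770004]
```

```bash
python3 - <<'E'
from h import *
prev=None
for th in [1.77,1.65,1.5,1.35,1.2,1.05,.9,.75,.6,.45,.3,.2,.1,.05,0]:
    # corner or side contact
    P=lid(th,.13,0,.0105)
    tip=P+RC@np.array([.0095,0,0])
    if th>1.57:
        E=lid(th,.16,0,.0105); tip=np.array([*(E+RC@np.array([.0095,0,0]))[:2],P[2]])
    tcp=tip+[0,0,.011]
    print(th,tcp.round(4),None if prev is None else ((tcp-prev)*100).round(2)); prev=tcp
print(W([.15,0,0]), manip.observe()['eef_pos'])
E
```

```text
1.77 [0.7036 0.0348 0.1964] None
1.65 [0.685  0.0314 0.1998] [-1.85 -0.33  0.34]
1.5 [0.6635 0.0276 0.2014] [-2.15 -0.39  0.17]
1.35 [0.6443 0.0241 0.2001] [-1.92 -0.35 -0.13]
1.2 [0.6256 0.0207 0.196 ] [-1.88 -0.34 -0.42]
1.05 [0.6076 0.0175 0.189 ] [-1.8  -0.32 -0.7 ]
0.9 [0.5908 0.0145 0.1794] [-1.67 -0.3  -0.96]
0.75 [0.5757 0.0118 0.1673] [-1.51 -0.27 -1.21]
0.6 [0.5625 0.0094 0.1531] [-1.32 -0.24 -1.42]
0.45 [0.5516 0.0074 0.137 ] [-1.1  -0.2  -1.61]
0.3 [0.5431 0.0059 0.1194] [-0.85 -0.15 -1.76]
0.2 [0.5389 0.0052 0.1071] [-0.42 -0.07 -1.23]
0.1 [0.536  0.0046 0.0944] [-0.29 -0.05 -1.27]
0.05 [0.535  0.0045 0.088 ] [-0.1  -0.02 -0.64]
0 [0.5343 0.0043 0.0815] [-0.07 -0.01 -0.65]
[0.72182997 0.03805923 0.        ] [0.5703459  0.01113158 0.12952783]
```

```bash
python3 -m inch '{"offset":[[0,0,4],[0,0,4.5],[0,0,4.5],[0,0,4],[0,0,0],[4,0.7,0],[4,0.7,0],[4,0.7,0],[3.5,0.6,0],[0,0,0],[0,0,0]],"yaw":[0,0,0,0,0,0,0,0,0,0,0],"hand":[0.3,0.5,1,1,1,1,1,1,1,1,1]}' 20
python3 - <<'E'
from h import *
save('wrist','w5'); save('scene','s5',(170,60,370,290),2.6)
E
```

```text
t: 11.28
eef_pos: [0.7247, 0.038, 0.2973]
tcp_rot: [[-0.985, -0.173, -0.005], [-0.173, 0.985, 0.0], [0.005, 0.001, -1.0]]
force: [-1.0, 0.5, 0.7]
grip_width: 0.004
```

View pics/s5.png

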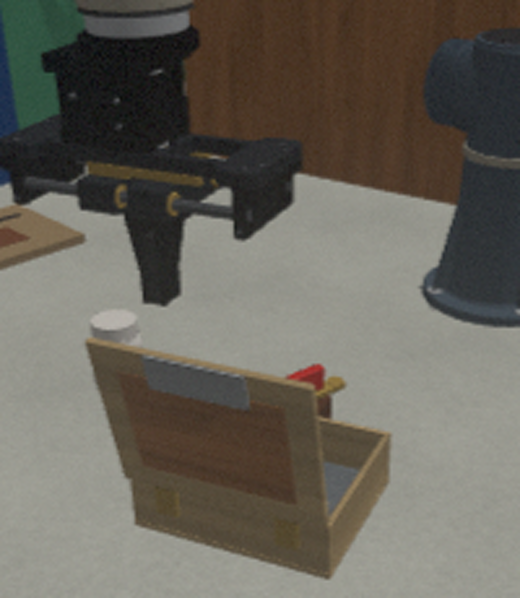

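View pics/w5.png

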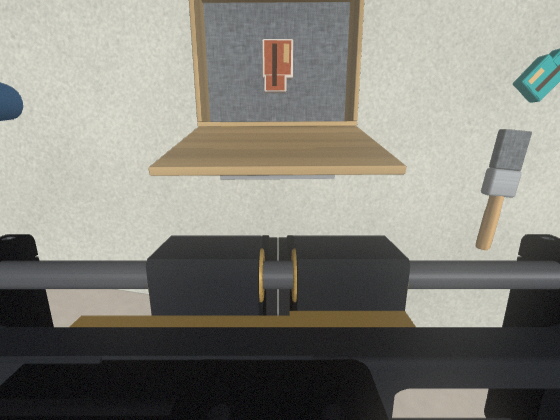

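The wrist view shows the lid's free edge at row about 172 and the plate at row about 178. The fingers are beyond it, around row 245+. I'll check the clearance numerically and descend.

```bash
python3 - <<'E'
from h import *
s=manip.observe(); print(at('wrist',(277,179),.215,s), s['eef_pos'])
E
python3 -m inch '{"offset":[[0,0,-3.5],[0,0,-3.5],[0,0,-2.5],[0,0,-0.3],[0,0,0],[0,0,0]],"yaw":[0,0,0,0,0,0],"hand":[1,1,1,1,1,1]}'
```

```text
[0.69348104 0.03195169 0.215     ] [0.72485602 0.03789782 0.2989518 ]
t: 12.12
eef_pos: [0.7271, 0.0379, 0.2041]
tcp_rot: [[-0.985, -0.173, 0.003], [-0.173, 0.985, -0.0], [-0.003, -0.001, -1.0]]
force: [0.3, -0.1, 0.5]
grip_width: 0.006
```

```bash
python3 -m inch '{"offset":[[-1.2,-0.2,-0.5],[-1.2,-0.2,-0.3],[-1.85,-0.33,0.3],[-2.15,-0.4,0.2],[-1.9,-0.35,-0.1],[-1.9,-0.35,-0.4],[0,0,0]],"yaw":[0,0,0,0,0,0,0],"hand":[1,1,1,1,1,1,1]}'
python3 - <<'E'
from h import *
save('scene','s6',(170,60,370,290),2.6)
E
```

```text
t: 13.0
eef_pos: [0.6242, 0.0195, 0.1955]
tcp_rot: [[-0.985, -0.173, 0.002], [-0.173, 0.985, -0.0], [-0.002, -0.001, -1.0]]
force: [-0.3, -1.0, 0.3]
grip_width: 0.008
```

View pics/s6.png

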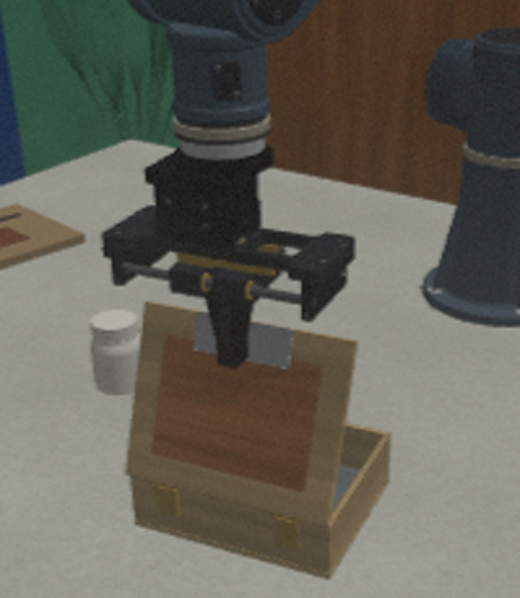

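The lid follows, with the finger on the plate region. Continuing along the arc.

```bash
python3 -m inch '{"offset":[[-1.8,-0.32,-0.7],[-1.67,-0.3,-0.96],[-1.5,-0.27,-1.2],[-1.3,-0.24,-1.4],[-1.1,-0.2,-1.6],[-0.85,-0.15,-1.75],[-0.4,-0.07,-1.2],[0,0,0]],"yaw":[0,0,0,0,0,0,0,0],"hand":[1,1,1,1,1,1,1,1]}'
```

```text
t: 14.05
eef_pos: [0.5379, 0.0042, 0.1054]
tcp_rot: [[-0.985, -0.173, -0.002], [-0.173, 0.985, 0.0], [0.001, 0.001, -1.0]]
force: [-0.3, -0.8, -0.4]
grip_width: 0.006
```

```bash
python3 -m inch '{"offset":[[-0.3,-0.05,-1.2],[-0.1,0,-0.6],[0,0,-0.4],[0,0,-0.2],[0,0,0]],"yaw":[0,0,0,0,0],"hand":[1,1,1,1,1]}'
```

```text
t: 14.68
eef_pos: [0.5341, 0.0036, 0.0823]
tcp_rot: [[-0.985, -0.174, 0.0], [-0.174, 0.985, -0.0], [-0.0, -0.0, -1.0]]
force: [0.5, -1.3, 2.8]
grip_width: 0.004
```

```bash
python3 -m inch '{"offset":[[0,0,-0.1],[0,0,-0.1],[0,0,-0.1],[0,0,0]],"yaw":[0,0,0,0],"hand":[1,1,1,1]}'; python3 -m inch '{"offset":[[0,0,-0.1],[0,0,-0.1],[0,0,0]],"yaw":[0,0,0],"hand":[1,1,1]}'
```

```text
t: 15.18
eef_pos: [0.5342, 0.0035, 0.0817]
tcp_rot: [[-0.985, -0.174, 0.001], [-0.174, 0.985, -0.001], [-0.001, -0.001, -1.0]]
force: [-3.3, -1.2, 21.3]
grip_width: 0.006
t: 15.55
eef_pos: [0.5343, 0.0035, 0.0813]
tcp_rot: [[-0.985, -0.174, 0.002], [-0.174, 0.985, -0.001], [-0.002, -0.001, -1.0]]
force: [-6.0, -0.0, 33.6]
grip_width: 0.006
```

Hard stop reached (33 N, with the TCP where the shut lid predicts it). Lifting off and looking.

```bash
python3 -m inch '{"offset":[[0,0,1],[0,0,3],[0,0,3.5],[0,0,3.5],[0,0,0],[0,0,0]],"yaw":[0,0,0,0,0,0],"hand":[1,0.7,0,0,0,0]}'
python3 - <<'E'
from h import *
s=manip.observe(); save('wrist','w7'); save('scene','s7',(170,130,370,290),4); print(s['eef_pos'])
print('pivot proj',proj('wrist',W([-.1,0,.096]),s))
for a in (.06,.0): print([proj('wrist',W([-.08,v,.068]),s).round(1) for v in(-.1,.1)])
E
```

```text
t: 16.3
eef_pos: [0.5329, 0.004, 0.186]
tcp_rot: [[-0.985, -0.173, -0.002], [-0.173, 0.985, 0.001], [0.002, 0.001, -1.0]]
force: [0.0, -0.0, 0.0]
grip_width: 0.488
[0.53289036 0.00398571 0.18599976]
pivot proj [277.35292761 144.63488393]
[array([164.9, 166.6]), array([389.9, 165.9])]
[array([164.9, 166.6]), array([389.9, 165.9])]
```

View pics/w7.png

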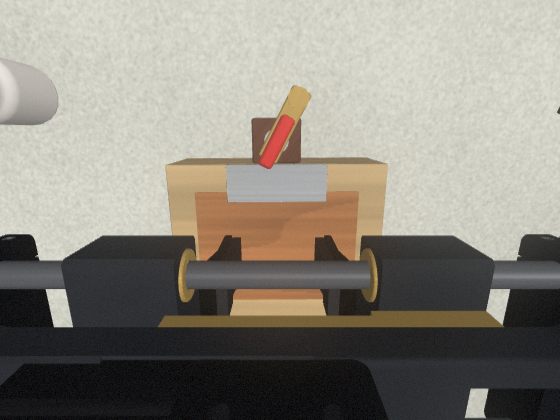

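View pics/s7.png

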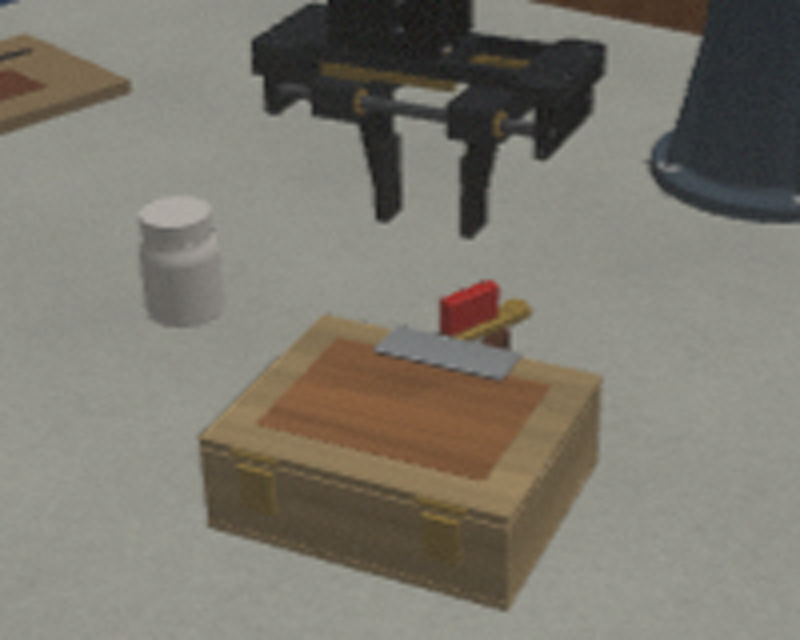

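Lid is flat shut. The ridge runs about (266,165)-(290,117) and the bar tip is at (299,91). Refining the bar angle.

```bash
python3 - <<'E'
from h import *
im=cv2.imread('pics/w7.png'); hsv=cv2.cvtColor(im,cv2.COLOR_BGR2HSV)
m=((hsv[...,0]<6)|(hsv[...,0]>174))&(hsv[...,1]>170)&(hsv[...,2]>100); m[:100]=0;m[180:]=0
c=max(cv2.findContours(m.astype(np.uint8),0,2)[0],key=cv2.contourArea);print(cv2.boundingRect(c),cv2.contourArea(c),cv2.minAreaRect(c))
cv2.imwrite('pics/w7z.png',cv2.resize(im[75:185,225:335],None,fx=5,fy=5,interpolation=cv2.INTER_CUBIC))
s=manip.observe()
for th in (2.5,2.6,2.7,2.8):
    d=np.array([np.cos(th),np.sin(th),0])
    n=np.array([-d[1],d[0],0]); p=np.array([-.1,0,0])
    print(th,'tip',[proj('wrist',W(p+.048*d+k*n+[0,0,.0705]),s).round(1) for k in(-.009,.009)],'ridge',[proj('wrist',W(p+e*d+k*n+[0,0,.096]),s).round(1) for e in(-.022,.022) for k in (-.006,.006)])
E
```

```text
(261, 137, 22, 30) 90.0 ((272.5780944824219, 150.7516326904297), (10.386147499084473, 31.251588821411133), 27.7585391998291)
2.5 tip [array([320.1, 103.2]), array([303.1,  89.4])] ridge [array([266.9, 172.2]), array([254.6, 163.2]), array([300.6, 126.4]), array([288.1, 116.6])]
2.6 tip [array([316.1,  98.8]), array([297.7,  87. ])] ridge [array([269.6, 173.2]), array([256.6, 165.4]), array([298.7, 124. ]), array([285.3, 115.6])]
2.7 tip [array([311.6,  94.9]), array([292.1,  85.1])] ridge [array([272.4, 173.8]), array([258.7, 167.4]), array([296.5, 121.9]), array([282.4, 115. ])]
2.8 tip [array([306.7,  91.5]), array([286.3,  83.8])] ridge [array([275.2, 174.1]), array([261. , 169.1]), array([294.2, 120. ]), array([279.4, 114.6])]
```

View pics/w7z.png

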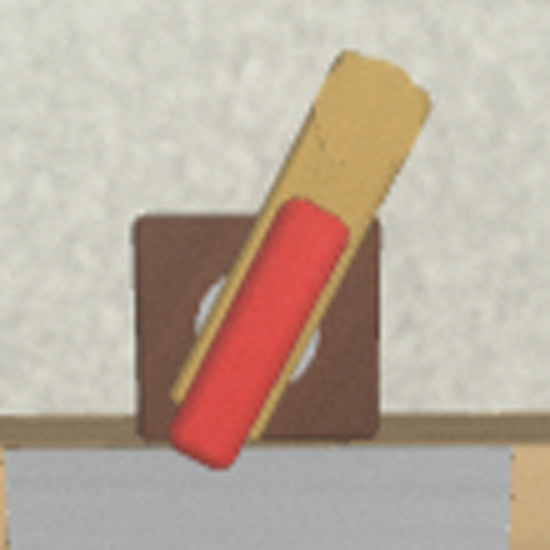

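```bash
python3 -m inch '{"offset":[[-1.9,-0.3,0],[-1.9,-0.3,0],[-2.05,-0.38,0],[0,0,-2],[0,0,-3],[0,0,-2.5],[0,0,-1.5],[0,0,-0.9],[0,0,0],[0,0,0]],"yaw":[-0.15,-0.15,-0.155,0,0,0,0,0,0,0],"hand":[0.6,0.6,0.6,0.6,0.6,0.6,0.6,0.6,0.6,0.6]}' 60
python3 - <<'E'
from h import *
s=manip.observe(); save('wrist','w8'); save('scene','s8',(170,130,370,290),4); print(s['eef_pos'],s['joint_positions'])
E
```

```text
t: 17.65
eef_pos: [0.4757, -0.0061, 0.0882]
tcp_rot: [[-0.961, 0.277, 0.0], [0.277, 0.961, -0.0], [-0.0, 0.0, -1.0]]
force: [0.6, 0.0, -0.1]
grip_width: 0.4
[ 0.47569793 -0.00613574  0.08815888] [-2.48403492e-01  5.80600912e-01  1.92739896e+00  3.52632335e-05
  6.33178194e-01 -1.53845455e+00]
```

View pics/w8.png

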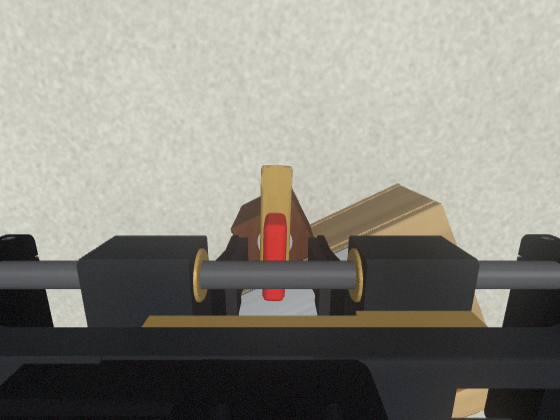

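View pics/s8.png

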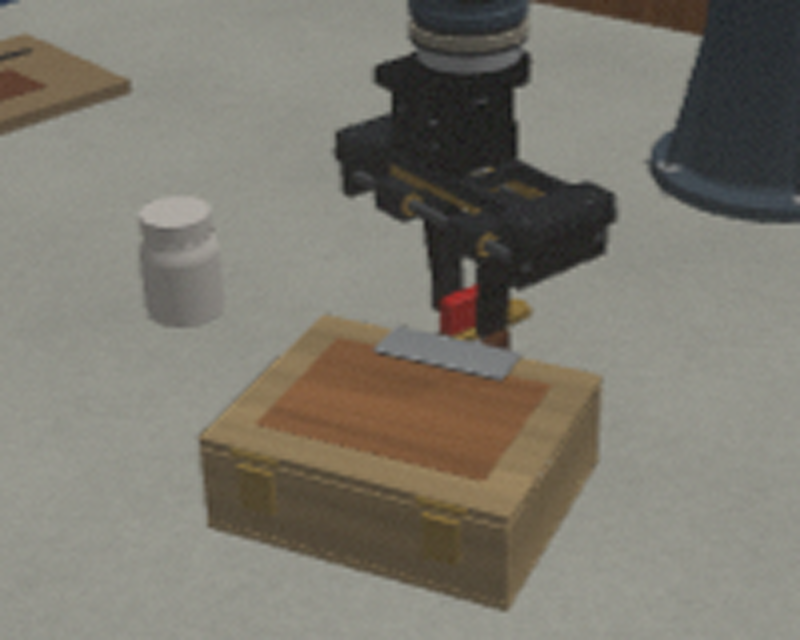

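The ridge is aligned with the jaws, about 1 mm left of centre (column 275 against 277.5). Nudging and closing.

```bash
python3 -m inch '{"offset":[[-0.12,-0.1,-0.1],[0,0,0],[0,0,0],[0,0,0],[0,0,0],[0,0,0]],"yaw":[0,0,0,0,0,0],"hand":[0.6,0.75,1,1,1,1]}' 60
```

```text
t: 18.5
eef_pos: [0.4743, -0.0075, 0.087]
tcp_rot: [[-0.961, 0.277, -0.0], [0.277, 0.961, -0.001], [-0.0, -0.001, -1.0]]
force: [-1.5, -3.3, 2.0]
grip_width: 0.133
```

```bash
python3 -m inch '{"offset":[[0,-0.03,0.4],[0,0,0.5],[0,0,0.5],[0,0,0],[0,0,0]],"yaw":[0,0,0,0,0],"hand":[1,1,1,1,1]}'
```

```text
t: 19.12
eef_pos: [0.4742, -0.0075, 0.1008]
tcp_rot: [[-0.961, 0.277, -0.0], [0.277, 0.961, -0.0], [0.0, -0.0, -1.0]]
force: [0.6, -4.5, -9.8]
grip_width: 0.128
```

```bash
python3 - <<'E'
from h import *
save('scene','s9',(170,130,370,290),4)
E
```

```text
(no output)
```

View pics/s9.png

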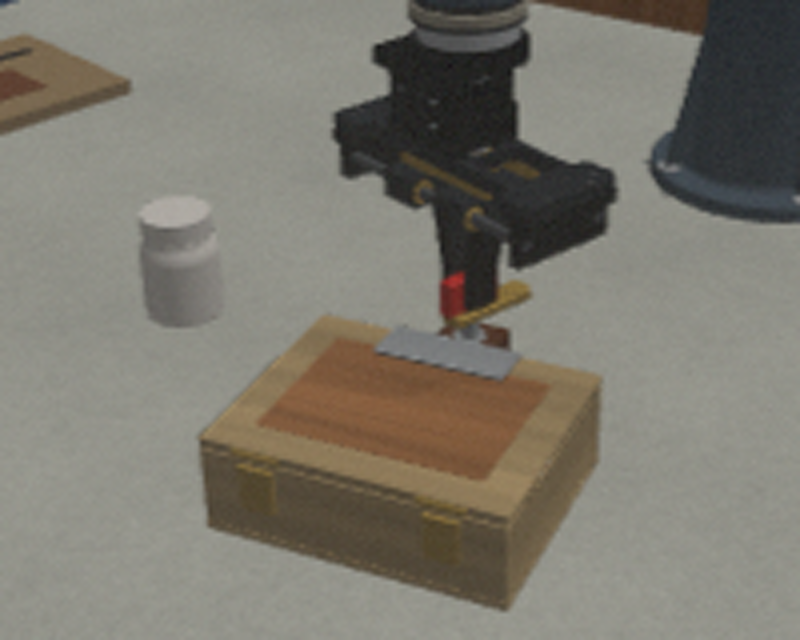

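The bar is lifted clear (about 13.8 mm, shaft visible below). Turning clockwise.

```bash
python3 -m inch '{"offset":[[0,0,0],[0,0,0],[0,0,0],[0,0,0],[0,0,0],[0,0,0],[0,0,0],[0,0,0]],"yaw":[-0.12,-0.12,-0.12,-0.12,-0.12,-0.12,-0.12,0],"hand":[1,1,1,1,1,1,1,1]}'; python3 -c "
from h import *
print(manip.observe()['moment'])"
```

```text
t: 20.18
eef_pos: [0.4741, -0.0077, 0.1007]
tcp_rot: [[-0.435, 0.9, -0.001], [0.9, 0.435, -0.001], [-0.0, -0.001, -1.0]]
force: [0.3, -5.2, -8.8]
grip_width: 0.137
[-1.00179169 -0.10509438 -0.05468118]
```

```bash
python3 -m inch '{"offset":[[0,0,0],[0,0,0],[0,0,0],[0,0,0],[0,0,0],[0,0,0],[0,0,0],[0,0,0]],"yaw":[-0.12,-0.12,-0.12,-0.12,-0.12,-0.12,-0.12,0],"hand":[1,1,1,1,1,1,1,1]}'; python3 -c "
from h import *
print(manip.observe()['moment']); save('scene','s10',(170,130,370,290),4)"
```

```text
t: 21.18
eef_pos: [0.474, -0.0077, 0.1007]
tcp_rot: [[0.38, 0.925, -0.001], [0.925, -0.38, -0.001], [-0.001, -0.001, -1.0]]
force: [-0.2, -5.1, -9.1]
grip_width: 0.132
[-1.16465382  0.0405635  -0.04557868]
```

View pics/s10.png

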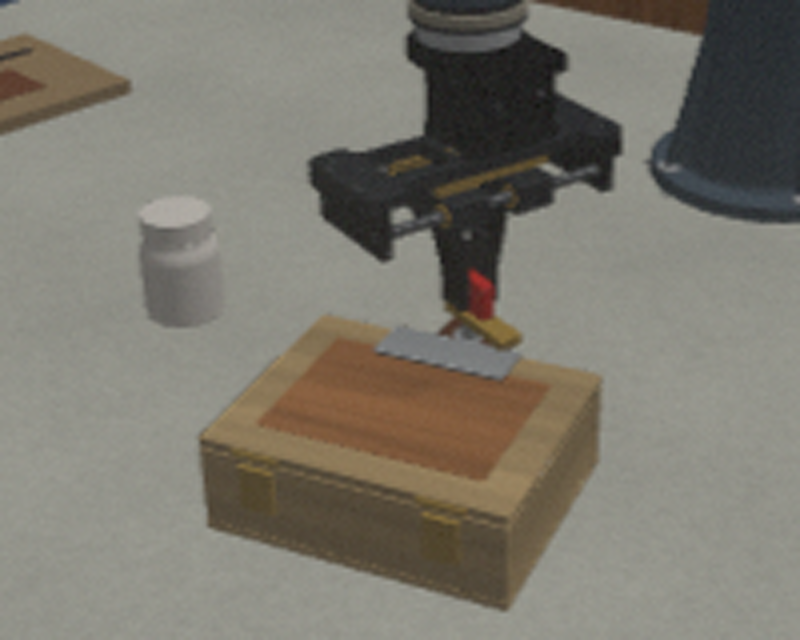

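```bash
python3 -m inch '{"offset":[[0,0,0],[0,0,0],[0,0,0],[0,0,0],[0,0,0],[0,0,0],[0,0,0],[0,0,0],[0,0,0],[0,0,0]],"yaw":[-0.12,-0.12,-0.12,-0.12,-0.12,-0.12,-0.12,-0.1,0,0],"hand":[1,1,1,1,1,1,1,1,1,1]}'; python3 -c "
from h import *
s=manip.observe();print(s['moment'],np.arctan2(s['tcp_rot'][1][1],s['tcp_rot'][0][1]))"
```

```text
t: 22.48
eef_pos: [0.4737, -0.0076, 0.1007]
tcp_rot: [[0.971, 0.239, -0.001], [0.239, -0.971, -0.0], [-0.001, -0.0, -1.0]]
force: [-0.6, -5.3, -9.5]
grip_width: 0.132
[-1.10197592  0.17098387 -0.03361603] -1.3293322661767677
```

```bash
python3 -m inch '{"offset":[[0,0,0],[0,0,0],[0,0,0]],"yaw":[-0.04,-0.04,0],"hand":[1,1,1]}'; python3 -c "
from h import *
s=manip.observe();print(s['moment'],np.arctan2(s['tcp_rot'][1][1],s['tcp_rot'][0][1]))"
```

```text
t: 22.85
eef_pos: [0.4738, -0.0076, 0.1007]
tcp_rot: [[0.987, 0.163, -0.001], [0.163, -0.987, -0.001], [-0.001, 0.0, -1.0]]
force: [-0.7, -5.3, -9.1]
grip_width: 0.13
[-1.13827319  0.24840225  0.31927328] -1.407302438641402
```

```bash
python3 -m inch '{"offset":[[0,0,0],[0,0,0],[0,0,0]],"yaw":[-0.03,0,0],"hand":[1,1,1]}'; python3 -c "
from h import *
s=manip.observe();print(s['moment'],np.arctan2(s['tcp_rot'][1][1],s['tcp_rot'][0][1])); save('scene','s11',(170,130,370,290),4)"
```

```text
t: 23.22
eef_pos: [0.4737, -0.0076, 0.1008]
tcp_rot: [[0.991, 0.134, -0.001], [0.134, -0.991, -0.001], [-0.001, 0.001, -1.0]]
force: [-0.4, -5.4, -8.9]
grip_width: 0.134
[-1.04006163  0.21473396  0.72482296] -1.4359185383493336
```

View pics/s11.png

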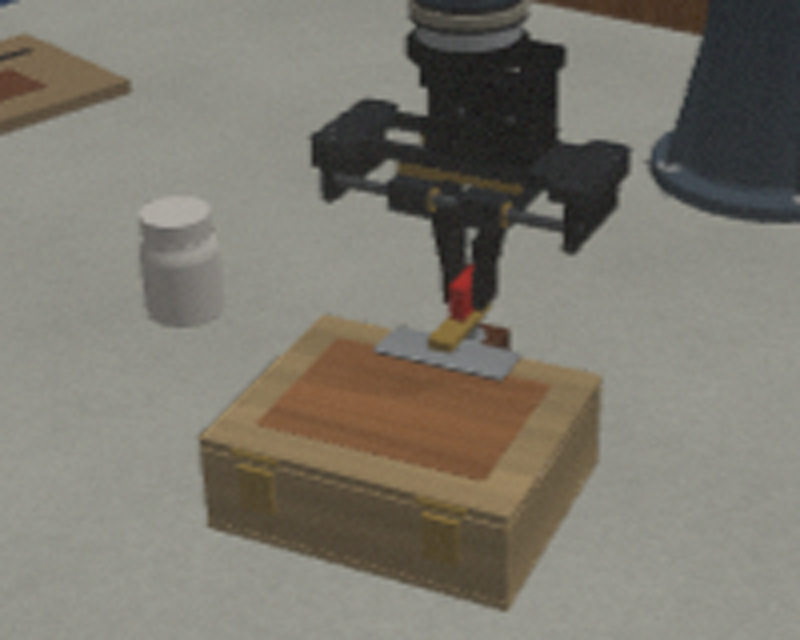

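The bar lies straight across the plate and the moment rises at the stop (0.72 N·m). Lowering and releasing.

```bash
python3 -m inch '{"offset":[[0,0,-0.25],[0,0,-0.25],[0,0,0],[0,0,0]],"yaw":[0,0,0.02,0],"hand":[1,1,1,1]}'; python3 -c "
from h import *
s=manip.observe();print(s['moment'])"
python3 -m inch '{"offset":[[0,0,0],[0,0,0],[0,0,0],[0,0,0],[0,0,1],[0,0,3],[0,0,3],[0,0,3],[0,0,0],[0,0,0]],"yaw":[0,0,0,0,0,0,0,0,0,0],"hand":[0.8,0.7,0.6,0.6,0.6,0.6,0.6,0.6,0.6,0.6]}'
python3 - <<'E'
from h import *
save('wrist','w12'); save('scene','s12',(170,130,370,290),4)
E
```

```text
t: 23.78
eef_pos: [0.4738, -0.0076, 0.0959]
tcp_rot: [[0.988, 0.153, -0.001], [0.153, -0.988, -0.001], [-0.001, 0.0, -1.0]]
force: [-1.8, -6.5, -8.9]
grip_width: 0.135
[-1.15032755  0.31937491  0.46499079]
t: 25.02
eef_pos: [0.4738, -0.0073, 0.1958]
tcp_rot: [[0.989, 0.15, -0.0], [0.15, -0.989, 0.0], [-0.0, -0.0, -1.0]]
force: [-0.9, -0.0, -0.2]
grip_width: 0.4
```

View pics/s12.png

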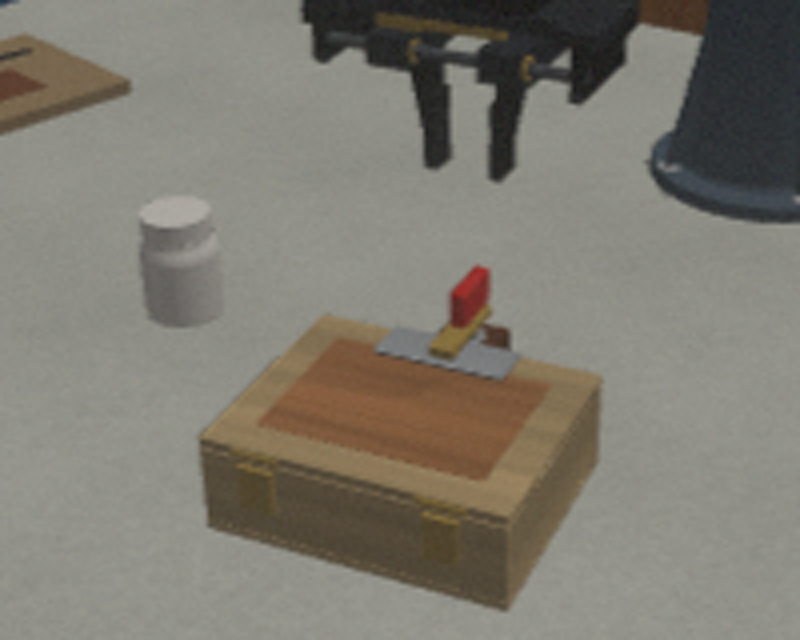

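View pics/w12.png

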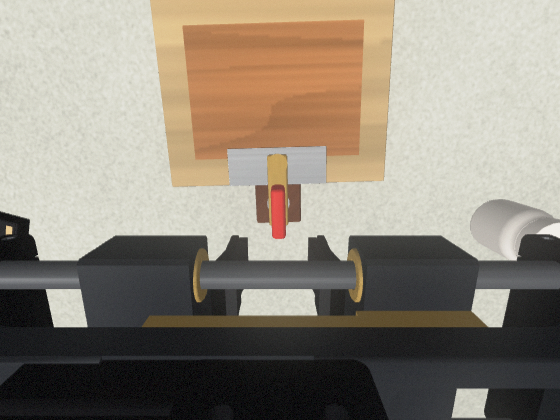

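```bash
python3 - <<'E'
from h import *
for l in (0,.0085,.014,.017):
    f=lambda p:((proj('scene',W(p))-[170,130])*4).round(0).tolist()
    print(l,'ridge top ends',f([-.122,0,.096+l]),f([-.078,0,.096+l]),'bar tip top',f([-.052,-.009,.0705+l]),f([-.052,.009,.0705+l]))
print('lid corners shut', [f([x,y,.0675]) for x,y in((-.08,.1),(.08,.1),(.08,-.1),(-.08,-.1))])
save('top','t12',(140,130,340,290),4)
E
```

```text
0 ridge top ends [479.0, 275.0] [453.0, 305.0] bar tip top [424.0, 356.0] [449.0, 361.0]
0.0085 ridge top ends [479.0, 264.0] [452.0, 294.0] bar tip top [423.0, 344.0] [449.0, 350.0]
0.014 ridge top ends [479.0, 256.0] [452.0, 286.0] bar tip top [423.0, 337.0] [449.0, 343.0]
0.017 ridge top ends [479.0, 252.0] [452.0, 282.0] bar tip top [423.0, 333.0] [449.0, 339.0]
lid corners shut [[599.0, 374.0], [504.0, 518.0], [192.0, 436.0], [319.0, 312.0]]
```

View pics/t12.png

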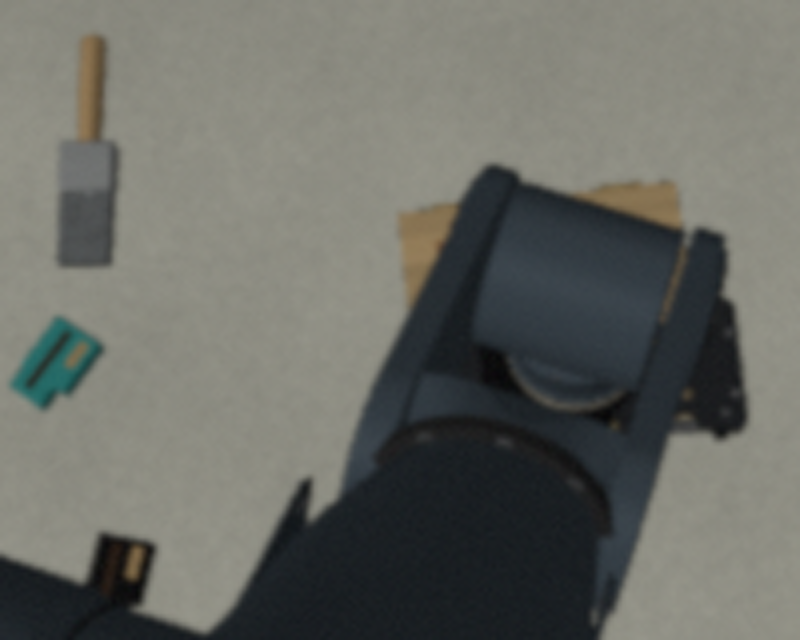

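The bar rests on the plate: its tip is at about (430-455, 350) in the scene crop, against 344-350 predicted for a lift of 8.5 mm. It is also square to the lid's edge. Handing in.

```bash
python3 -c "
from station import manip
print(manip.finish_job())"
```

```text
the job is handed in; nothing more can be done
None
```

The job is done and was handed in at about 25 s of the 72 s allowed; no verdict is reported.

- **Fragment:** I set it down on the foam until light contact (about 2 N) and then released it. The wrist picture showed it flat, painted side up, near the middle of the bed.
- **Lid:** I pushed it down with the closed fingertips to its hard stop at about 33 N. The tool height there matched a fully shut lid to under 1 mm, and the pictures agree.
- **Turnbutton:** I lifted it about 14 mm and turned it clockwise about 2.7 rad in one grasp. The turning moment rose to 0.72 N·m at the stop. I lowered it about 5 mm, close to the plate, and released it.
- **Last checks:** The bar is square to the lid's edge. Its picture position fits the expected 8.5 mm lift to within about 6 pixels in the 4× enlarged crop, which is no better than a few millimetres. The robot was clear of everything, with forces near zero. I never touched the jar, brush or pot. The jar and brush look unmoved in the last pictures; the pot was not in those views, so I did not recheck it.

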